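Reverse the air cleaner's filter and set the fan to the third click

ROBOT

A 6-joint arm with a two-finger parallel gripper is mounted at the origin on the work surface. World frame = base frame: x ahead of the robot, y to its left, z up, the work surface at z = 0. Lengths are in mm, angles in rad, forces in N, time in s.
With the tool pointing down it reaches from about 375 to 925 mm from the base axis. Payload 5.7 kg.
Tool frame: the origin (TCP) lies at the very end of the fingers, on their centre line; the grasp point (between the pads) lies 19 mm behind it; z points along the fingers, y is the line along which they close (so a half turn about z gives the same grasp; the last joint's range is limited). The gripper opens to 85 mm and grips with 20 to 120 N. Pads are 22 mm wide; open, the fingers measure 114 mm over their backs; the gripper's body (76 mm by 85 mm) begins 54 mm behind the grasp point. The pads swing forward as they close: fully open they stand 13 mm farther back than shut.
Start: joints at [-1.271, 0.359, 1.51, -0, 1.272, -0.115], TCP at [241.786, -549.093, 231.267] pointing down, gripper open.
Joint ranges: [-2.97, 2.97], [-1.01, 2.36], [0.21, 2.38], [-0.96, 4.11], [0.2, 2.71], [-2.98, 2.98]. Speed limits (rad/s): [2.39, 2.39, 3.14, 3.14, 3.14, 3.14].

INTERFACE

Orientations are given as a rotation vector (axis times angle).
In Python, from cell import * gives the robot as it stands. The module is installed in compiled form; this text tells all that it offers.
- The arm moves only by the tool servo_tool, never from a script. Its argument "series" is a list of rows, each a list of 4 numbers: the shift along the tool's x, y, z in mm, then the turn about the tool's z in rad. A call has 1 to 5 rows; each row is the pose to reach, as a shift and turn from the pose commanded when the call began, along the tool's axes at that moment; what a row does not reach only later rows make up. A row lasts 1/8 s, in which the tool goes at most 62.5 mm and 10.7 degrees, less where a joint would pass 70% of its speed; a pose out of reach is approached as far as the arm can. A call with a gripper value outside its range is refused whole. "gripper" is the gripper command: -1 is shut, 1 is fully open, values between are in proportion, set as the call begins (left out, the last holds). The fingers move at their own pace and stop on an object; "newtons" is the grip in N (left out, the last holds). Time passes only in rows, so rows that repeat a pose let the fingers close. It gives the time, the measured TCP pose, the force, the opening and the grip force at its end, in the units of the state.
- get_state(): the state, without advancing time (a new reading comes with each control period).
- camera(name): name is "side" or "top"; returns a dict with "pixels" (480x640x3 uint8, red, green, blue), "fx", "fy", "cx", "cy" (pixels), "camera_from_world" (4x4, takes a point from world to camera coordinates). Camera axes: x right, y down, z forward; pixel columns grow to the right and rows downward; lengths in mm; the calibration is good to about 2 mm. A picture is of the moment at which its call begins. There is no depth.
- job_done(): hands the job in; it is judged then, once.
The state is a dict: "t": time; "qpos": joint angles; "qvel": joint speeds; "joint_torque": joint torques, N m; "eef_pos": TCP position; "tcp_rot": TCP orientation; "force": force on the tool from outside, world axes, zero at the start; "ft_torque": the same for the moment, N m; "finger_gap": finger opening in mm; "finger_force": force on a finger pad.
Only numpy, scipy, OpenCV 4.12 (cv2) and the standard library are available. Lean on these libraries where they do the work, as an engineer would, in place of code of your own. Each camera call takes 0.05 s, during which the arm holds its last target. There are 200 camera calls.

TASK

Reverse the dust filter of the bench air cleaner: slide the cassette out of its bay, turn it end for end so that the clean blue end faces out, and slide it back in, fully home. Then turn the fan selector on the sloping console to its third click above off (the third white dot after the red off dot) and let go. Leave the tin, the bowl and the bottle standing where they are.

Things in the scene. Friction and masses are not known exactly. Their poses are not given: they have to be found in the camera images.
- bay: Fixed blue filter bay. Origin on the bench under the middle of its sleeve; x along the sleeve, away from its mouth (the mouth looks to -x, roughly to the robot), z up. Sleeve: x -60 mm (mouth) to +60 mm (end stop), floor 10 mm above the bench, 82 mm wide between walls, covered by two lips (underside 40, top 46 mm above the bench) with a 36 mm slot between them for the cassette's rib.
- bay_mouth (a point): Middle of the bay's mouth, on the sleeve floor, 10 mm above the bench; axes as the bay's. In front of it a flat sill at floor level, 110 mm wide, runs 150 mm out (-x); two flared guides, as high as the walls and without lips, reach 33 mm out, about 100 mm apart at their outer ends. Behind the end stop a round duct fan, 150 mm high, begins 175 mm in from the mouth.
- cassette: Loose filter cassette, 0.25 to 0.5 kg: flat box 120 mm long (x), 76 wide (y), 26 high, with a yellow rib on top. Origin at the centre of its underside, +x to its blue end, z up. It starts in the sleeve, drawn out 3 to 18 mm from fully home, blue end inwards, dusty brown end at the mouth.
- cassette_rib (a point): Place to grip the cassette: on its upright yellow rib, 60 mm above its underside, half-way along. The rib is 60 mm long (along x), 16 mm wide (y), and reaches from 26 to 76 mm above the underside, so it sticks up 40 mm above the bay's lips. Axes are the cassette's.
- blue_end (a point): Centre of the cassette's clean blue end face, 13 mm above its underside, 60 mm from its middle. Reversed and fully home it is flush with the mouth.
- dusty_end (a point): Centre of the cassette's dusty brown end face, opposite the blue one. Reversed and fully home it rests against the end stop.
- console: Fixed grey fan console, origin on the bench under its middle, facing its own -x (roughly the robot). Its black panel (170 x 180 mm, 80 to 177 mm above the bench) leans back: its outward normal is tilted 35 degrees from vertical towards -x. Six dots lie round the knob at 60 mm radius, 30 degrees apart: red is off, then five white ones growing clockwise.
- knob_grip (a point): Point on the axis of the orange fan knob at the height to grip, 34 mm above the panel. z is the knob axis (the panel's outward normal), x runs along the grip bar to the end with the white pointer line. The bar is 70 mm long, 18 wide, and rises from a 6 mm thick disc (68 mm across) to 48 mm above the panel.
- fan_knob (a joint): Angle of the fan knob in rad: 0 at off, growing clockwise as seen facing the panel; one click is 30 degrees (0.524 rad), clicks 0 to 5, stops just beyond both ends. The third click is 1.571. Detents pull it to the nearest click when let go (0.08 N m to pass from one to the next). It starts at off or at the first or second click.
- tin: Bystander: round tin, 56 mm across, 75 mm high, origin at the centre of its underside.
- bowl: Bystander: turned wooden bowl, 130 mm across the rim, 55 mm high, origin at the centre of its underside.
- bottle: Bystander: amber bottle, 60 mm across, 150 mm high, origin at the centre of its underside.

How it is judged (in metres and radians):
On the way, in this order (a step that is already met when the one before it is completed fails the run):
1. the cassette has been drawn right out of the bay (x of cassette_rib in the frame of bay below -0.115 m), for 0.1 s.
2. the cassette is back in, reversed (blue end out) and fully home (x of blue_end in the frame of bay between -0.068 and -0.054 m and x of dusty_end in the frame of bay above 0.054 m and z of cassette_rib in the frame of bay between 0.064 and 0.076 m), for 0.2 s.
3. the fan selector stands at the third click (value of joint fan_knob between 1.441 and 1.701 rad), for 0.2 s.
At the end, for the whole second after the job is handed in: The cassette lies in the bay on its floor, blue end at the mouth, both ends within 6 mm of the fully-home place; the fan knob rests within 0.13 rad of the third click; both at rest and let go (all of step 2 and all of step 3 and linear speed of cassette below 0.01 m/s and velocity of joint fan_knob between -0.05 and 0.05 rad/s); the robot touches nothing.
It fails at once if the tin is pushed more than 30 mm or tipped over (distance of tin from where it was at the start of the episode above 0.03 m or angle between tin's own z axis and vertical above 0.5 rad).
It fails at once if the bowl is pushed more than 30 mm or tipped over (distance of bowl from where it was at the start of the episode above 0.03 m or angle between bowl's own z axis and vertical above 0.5 rad).
It fails at once if the bottle is pushed more than 30 mm or tipped over (distance of bottle from where it was at the start of the episode above 0.03 m or angle between bottle's own z axis and vertical above 0.5 rad).
It also fails if it takes over 66 s, if anything falls off the work surface, if the arm or the gripper's body presses on something with over 40 N, if the wrist force passes 120 N, or if a joint passes its speed limit or range.

## Working session

There is one attempt and no reset: what is moved stays moved. The work goes in short steps, Python scripts to look and compute and a tool call to move; the robot and the scene stay as the last step left them, time stands still between calls to the robot, and variables do not carry over. Pictures are saved under pics/ and viewed, at most 10 in all, crops included, and the job is handed in when it is done.

Besides the shell and the picture viewer there is one more tool, called after "Call:" by a JSON object that holds its "op" and its "data". servo_tool: Moves the arm, as the interface text tells. Its arguments: {"type":"object","properties":{"series":{"type":"array","items":{"type":"array","items":{"type":"number"}}},"gripper":{"type":"number"},"newtons":{"type":"number"}},"required":["series"]}

```bash
mkdir -p pics; python3 - <<'E'
from cell import *
import cv2
for n in("top","side"):
    c=camera(n);cv2.imwrite(f"pics/{n}0.png",c["pixels"][:,:,::-1])
    print(n,c["fx"],c["fy"],c["cx"],c["cy"]);print(c["camera_from_world"])
print(get_state())
E
```

```text
top 450.0488780130903 450.0488780130903 314.8489056308812 243.07493287429463
[[-4.62759589e-03 -9.99955207e-01 -8.25652607e-03 -2.89023766e+01]
 [-9.96251599e-01  5.32334798e-03 -8.63389415e-02  6.08172195e+02]
 [ 8.63790265e-02  7.82603557e-03 -9.96231608e-01  1.02209927e+03]
 [ 0.00000000e+00  0.00000000e+00  0.00000000e+00  1.00000000e+00]]
side 527.4183012027102 527.4183012027102 319.4878856134528 241.25903959566423
[[-6.66919150e-01 -7.44994209e-01  1.42294323e-02  3.85217622e+02]
 [-5.52243756e-01  4.81368021e-01 -6.80670010e-01  4.30861178e+02]
 [ 5.00245622e-01 -4.61809979e-01 -7.32451951e-01  1.06190345e+03]
 [ 0.00000000e+00  0.00000000e+00  0.00000000e+00  1.00000000e+00]]
{'t': 0.1, 'qpos': array([-1.27113216e+00,  3.59439085e-01,  1.51131440e+00, -2.87467074e-05,
        1.27253278e+00, -1.15049584e-01]), 'qvel': array([ 0.00150559, -0.002638  , -0.00219169,  0.00345634,  0.00069293,
       -0.00148779]), 'joint_torque': array([-9.46617656e-04, -5.28653347e+01, -2.79348528e+01, -3.32366089e-04,
        5.08338417e-03, -8.76584267e-06]), 'eef_pos': array([ 241.5841916 , -548.53913262,  230.53775668]), 'tcp_rot': array([-3.07264443e+00, -6.46438958e-01,  2.88029899e-04]), 'force': array([-1.39959589, -0.86076366, -0.73766992]), 'ft_torque': array([-0.05209412,  0.02929333, -0.05285735]), 'finger_force': 0.0, 'finger_gap': 85.76903295613516}
```

View pics/top0.png

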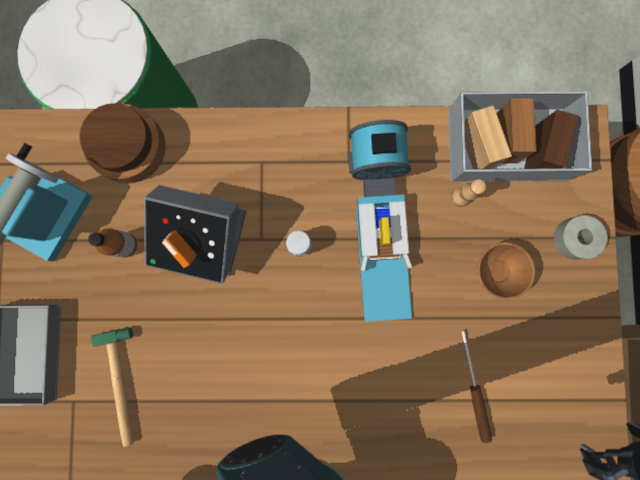

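View pics/side0.png

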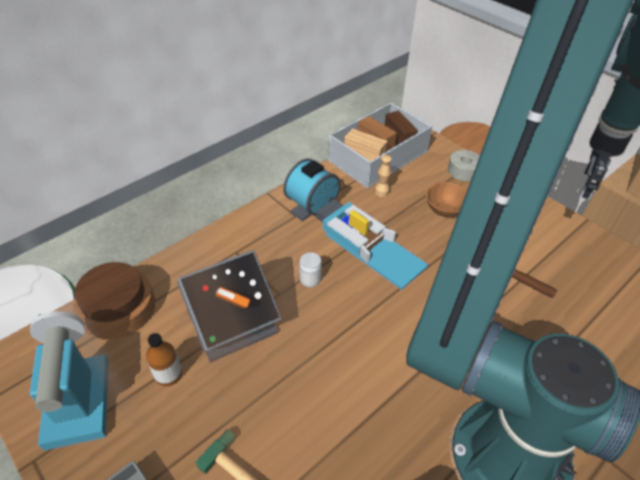

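The top view shows the bay at about (383,230) with its sill reaching down to (387,320) and the yellow rib at (384,230). The knob is at (180,250), with its dots running from red (165,221) to about (209,257). The tin is at (298,242), the bowl at (508,270) and the bottle at (115,243). The side view shows the same layout. I'll zoom in on both.

```bash
python3 - <<'E'
import cv2,numpy as np
t=cv2.imread("pics/top0.png")
a=cv2.resize(t[180:330,330:440],None,fx=4,fy=4,interpolation=cv2.INTER_CUBIC)[:600]
b=cv2.resize(t[180:290,140:245],None,fx=3.4,fy=3.4,interpolation=cv2.INTER_CUBIC)
o=np.zeros((600,800,3),np.uint8);o[:,:440]=a;o[:b.shape[0],441:441+b.shape[1]]=b[:,:359]
cv2.imwrite("pics/z0.png",o)
E
cat > h.py <<'E'
import cv2,numpy as np
from scipy.spatial.transform import Rotation as R
K={"top":(450.0489,314.849,243.075),"side":(527.4183,319.488,241.259)}
T={"top":np.array([[-4.62759589e-03,-9.99955207e-01,-8.25652607e-03,-2.89023766e+01],[-9.96251599e-01,5.32334798e-03,-8.63389415e-02,6.08172195e+02],[8.63790265e-02,7.82603557e-03,-9.96231608e-01,1.02209927e+03]]),
"side":np.array([[-6.66919150e-01,-7.44994209e-01,1.42294323e-02,3.85217622e+02],[-5.52243756e-01,4.81368021e-01,-6.80670010e-01,4.30861178e+02],[5.00245622e-01,-4.61809979e-01,-7.32451951e-01,1.06190345e+03]])}
def ray(n,uv):
    f,cx,cy=K[n];M=T[n];d=M[:,:3].T@np.array([(uv[0]-cx)/f,(uv[1]-cy)/f,1]);return -M[:,:3].T@M[:,3],d
def atz(n,uv,z):
    o,d=ray(n,uv);return (o+d*(z-o[2])/d[2])
def proj(n,p):
    f,cx,cy=K[n];c=T[n][:,:3]@np.asarray(p,float)+T[n][:,3];return np.array([cx+f*c[0]/c[2],cy+f*c[1]/c[2]])
def tri(u,v):  # top px, side px -> point, gap
    o1,d1=ray("top",u);o2,d2=ray("side",v)
    s=np.linalg.lstsq(np.c_[d1,-d2],o2-o1,rcond=None)[0];a=o1+d1*s[0];b=o2+d2*s[1];return (a+b)/2,np.linalg.norm(a-b)
def blobs(img,lo,hi,box,amin=4):
    x0,y0,x1,y1=box;h=cv2.cvtColor(img[y0:y1,x0:x1],cv2.COLOR_BGR2HSV);m=cv2.inRange(h,lo,hi)
    n,l,s,c=cv2.connectedComponentsWithStats(m);return [(c[i]+[x0,y0],s[i,4]) for i in range(1,n) if s[i,4]>=amin],m
E
python3 - <<'E'
from h import *
t=cv2.imread("pics/top0.png");s=cv2.imread("pics/side0.png")
bx={"top":(140,185,245,285),"side":(175,245,285,355)}
for n,i in(("top",t),("side",s)):
    for nm,lo,hi in(("white",(0,0,170),(179,60,255)),("red",(0,150,120),(6,255,255)),("red2",(172,130,100),(179,255,255)),("orange",(7,150,120),(18,255,255))):
        print(n,nm,[(np.round(c,1).tolist(),int(a)) for c,a in blobs(i,lo,hi,bx[n],3)[0]])
for n,i,b in(("top",t,(330,180,440,330)),("side",s,(310,190,440,295))):
    print(n,"yel",[(np.round(c,1).tolist(),int(a)) for c,a in blobs(i,(20,120,90),(35,255,255),b,5)[0]])
E
```

```text
top white [([177.8, 217.0], 10), ([192.5, 220.5], 14), ([204.7, 230.1], 18), ([169.1, 247.3], 61), ([211.2, 242.8], 19), ([210.1, 255.0], 21)]
top red [([164.9, 220.4], 28)]
top red2 []
top orange [([178.5, 254.9], 182), ([166.5, 248.5], 6)]
side white [([227.5, 271.3], 14), ([241.5, 273.5], 16), ([214.1, 276.4], 11), ([252.2, 282.0], 23), ([225.7, 293.2], 69), ([257.5, 295.1], 29)]
side red [([205.0, 287.7], 24)]
side red2 []
side orange [([237.7, 300.0], 211)]
top yel [([384.5, 231.9], 263)]
side yel [([358.9, 222.3], 295)]
```

View pics/z0.png

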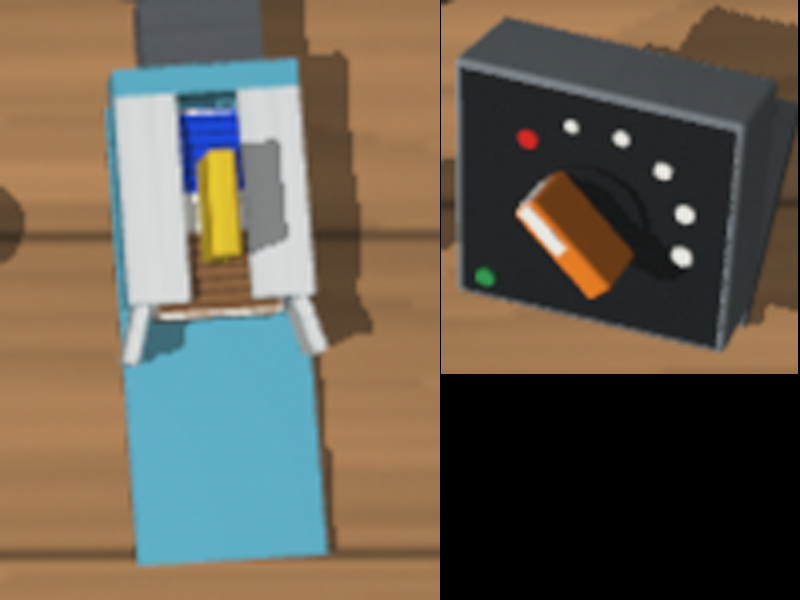

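The zoom shows the sill's front corners at crop (137,565) and (328,553), the rib centre at about (222,205), and the knob's white pointer at its upper-left end. Dots run from red through five white ones, clockwise.

```bash
python3 - <<'E'
from h import *
np.set_printoptions(precision=1,suppress=True)
c=lambda x,y:(330+(x+.5)/4-.5,180+(y+.5)/4-.5)
P=[atz("top",c(*q),10) for q in((137,565),(328,553),(126,362),(316,352))]
for p in P:print("sill",p)
w=P[1]-P[0];print("w",np.linalg.norm(w),"yaw edges",[np.degrees(np.arctan2(*(v)[[1,0]])) for v in (P[2]-P[0],P[3]-P[1])],"front",np.degrees(np.arctan2(w[1],w[0]))+90)
for q in((115,97),(300,87),(135,303),(316,293)):print("lip",atz("top",c(*q),46))
for q in((207,150),(234,148),(241,257),(212,262)): print("rib",atz("top",c(*q),86))
print("rib tri",tri((384.5,231.9),(358.9,222.3)))
top=[(164.9,220.4),(177.8,217),(192.5,220.5),(204.7,230.1),(211.2,242.8),(210.1,255)]
sd=[(205,287.7),(214.1,276.4),(227.5,271.3),(241.5,273.5),(252.2,282),(257.5,295.1)]
D=[]
for a,b in zip(top,sd):
    p,g=tri(a,b);D.append(p);print("dot",p,g)
D=np.array(D)
# fit: console yaw psi, centre c ; dots at angles; normal tilt 35deg
from scipy.optimize import least_squares
def fr(psi):
    n=np.array([-np.sin(np.radians(35)),0,np.cos(np.radians(35))]);y=np.array([0,1.,0]);x=np.cross(y,n)
    return R.from_euler("z",psi).apply(np.array([x,y,n]))
def pts(v):
    x,y,n=fr(v[3]);a=v[4]-np.arange(6)*np.pi/6
    return v[:3]+60*(np.cos(a)[:,None]*x+np.sin(a)[:,None]*y)
def res(v):
    p=pts(v);return np.concatenate([proj("top",q)-t for q,t in zip(p,top)]+[proj("side",q)-t for q,t in zip(p,sd)])
r=least_squares(res,np.r_[D.mean(0),0,1.3]);print("fit",r.x,"rms px",np.sqrt(np.mean(r.fun**2)))
x,y,n=fr(r.x[3]);print("normal",n,"up",x)
print("grip34",r.x[:3]+34*n)
c0=r.x[:3]
# knob angle candidates: project pointer end at 48mm up, 30mm out
for k in range(3):
    a=r.x[4]-k*np.pi/6;p=c0+48*n+26*(np.cos(a)*x+np.sin(a)*y);print(k,proj("top",p),proj("side",p))
for nm,uv in(("tin",(298,239)),("bottle",(97,240)),("bowl",(508,268))):print(nm,atz("top",uv,{"tin":75,"bottle":150,"bowl":55}[nm]))
E
```

```text
sill [ 427.  -145.1   10. ]
sill [ 433.5 -256.3   10. ]
sill [ 545.  -140.3   10. ]
sill [ 550.3 -251.9   10. ]
w 111.33622110111878 yaw edges [np.float64(2.3314694512687897), np.float64(2.1225901116301746)] front 3.331154777840794
lip [ 696.3 -132.6   46. ]
lip [ 701.5 -239.    46. ]
lip [ 577.6 -142.5   46. ]
lip [ 582.8 -245.5   46. ]
rib [ 659.5 -179.3   86. ]
rib [ 660.5 -194.2   86. ]
rib [ 600.2 -196.9   86. ]
rib [ 597.5 -181.    86. ]
rib tri (array([ 629.6, -188.4,   63.7]), np.float64(1.357413949718134))
dot [645.4 275.1 155.9] 0.5537897141531652
dot [651.1 245.9 165.6] 1.115806425989066
dot [643.6 215.6 165.8] 0.9876925492780214
dot [624.8 192.6 157.1] 0.7076021484447819
dot [600.2 182.7 141.9] 1.24605055136828
dot [575.7 188.7 123.6] 0.45120050031376785
fit [601.4 241.9 132.3  -0.2   0.8] rms px 0.17274442881704696
normal [-0.6  0.1  0.8] up [ 0.8 -0.2  0.6]
grip34 [582.5 246.7 160.1]
0 [165.8 244.3] [222.  291.7]
1 [171.5 242.8] [226.1 286.7]
2 [178.1 244.3] [232.1 284.4]
tin [613.1   5.1  75. ]
bottle [606.1 416.4 150. ]
bowl [ 547.  -465.8   55. ]
```

The dot fit is good (0.17 px), giving the knob axis through (601,242,132), with the knob most likely at off. The bay yaw is about 2.9°, its mouth at about (580,-194), and the rib at (629,-188).

```bash
cat >> h.py <<'E'
def row(st,p,psi=None):
    "row to world TCP p (mm) and tool-x heading psi (rad)"
    M=R.from_rotvec(st["tcp_rot"]);d=M.inv().apply(np.asarray(p,float)-st["eef_pos"]);x=M.apply([1,0,0]);h=np.arctan2(x[1],x[0])
    return np.round(np.r_[d,0 if psi is None else h-psi],3),round(h,4)
E
python3 -c "
from cell import *;from h import *
print(row(get_state(),(629,-188.5,140),.05))"
```

```text
(array([ 4.99631e+02, -1.73261e+02,  9.09130e+01,  3.65000e-01]), np.float64(0.4147))
```

Call:
{"op": "servo_tool", "data": {"series": [[500,-173,60,0.365],[500,-173,60,0.365],[500,-173,60,0.365],[500,-173,60,0.365],[500,-173,60,0.365]], "gripper": 1}}

```text
t: 0.72
eef_pos: [467.0, -339.7, 196.2]
tcp_rot: [-3.14, -0.078, 0.0]
force: [1.2, -1.7, 0.0]
finger_gap: 85.3
finger_force: 0.0
```

Call:
{"op": "servo_tool", "data": {"series": [[166,-140,55,0],[166,-140,55,0],[166,-140,55,0],[166,-140,55,0],[166,-140,55,0]]}}

```text
t: 1.35
eef_pos: [625.7, -190.7, 140.1]
tcp_rot: [-3.139, -0.084, 0.002]
force: [-0.3, -0.5, 0.2]
finger_gap: 85.9
finger_force: 0.0
```

```bash
python3 - <<'E'
from cell import *;from h import *
c=camera("top");i=c["pixels"][:,:,::-1];s=camera("side")["pixels"][:,:,::-1]
st=get_state();print(st["eef_pos"],row(st,(629,-188.5,54),.05),st["force"])
a=cv2.resize(i[170:330,330:440],None,fx=3.6,fy=3.6,interpolation=cv2.INTER_CUBIC);b=cv2.resize(s[180:300,290:430],None,fx=2.8,fy=2.8,interpolation=cv2.INTER_CUBIC)
o=np.zeros((600,800,3),np.uint8);o[:a.shape[0],:a.shape[1]]=a;o[:b.shape[0],400:400+b.shape[1]]=b;cv2.imwrite("pics/z1.png",o)
E
```

```text
[ 624.21899961 -193.05519838  141.09192396] (array([ 5.1380e+00, -4.2870e+00,  8.7085e+01,  1.0000e-03]), np.float64(0.0508)) [-0.33576942 -0.52645485  0.77734756]
```

View pics/z1.png

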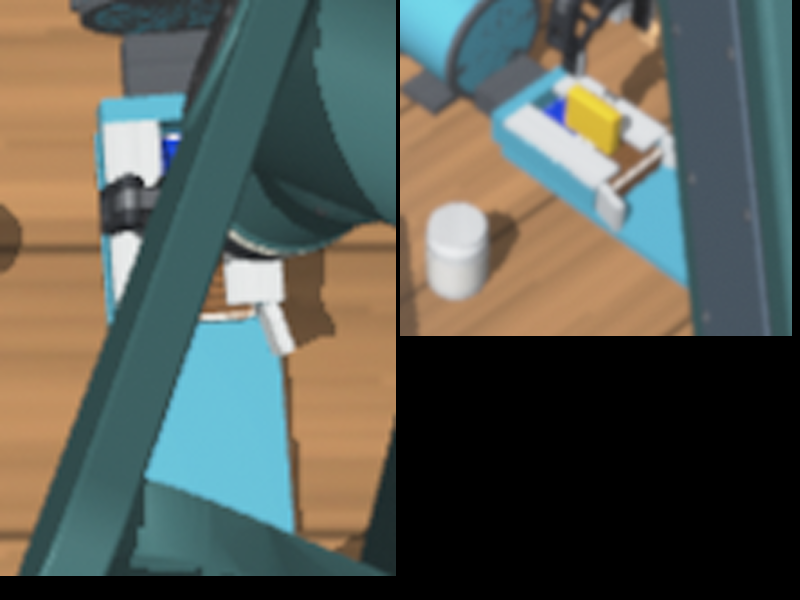

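The arm hides the rib from above. The side view has the rib clear at crop (593,118), with a finger behind it. I'll descend astride the rib.

Call:
{"op": "servo_tool", "data": {"series": [[5,-4,30,0],[5,-4,55,0],[5,-4,75,0],[5,-4,86,0],[5,-4,86,0]]}}

```text
t: 2.08
eef_pos: [628.6, -189.7, 55.3]
tcp_rot: [-3.14, -0.076, 0.002]
force: [-0.5, 0.3, -0.2]
finger_gap: 85.7
finger_force: 0.0
```

Call:
{"op": "servo_tool", "data": {"series": [[0,0,0,0],[0,0,0,0],[0,0,0,0],[0,0,0,0],[0,0,0,0]], "gripper": -1, "newtons": 60}}

```text
t: 2.7
eef_pos: [629.8, -189.2, 56.0]
tcp_rot: [3.14, 0.078, 0.001]
force: [-0.3, -1.1, 2.7]
finger_gap: 15.2
finger_force: 61.1
```

Call:
{"op": "servo_tool", "data": {"series": [[-8,0,0,0],[-16,0,0,0],[-26,0,0,0],[-38,0,0,0],[-50,0,0,0]]}}

```text
t: 3.32
eef_pos: [579.1, -191.6, 55.9]
tcp_rot: [3.14, 0.078, 0.001]
force: [3.8, -1.2, 2.8]
finger_gap: 15.3
finger_force: 61.2
```

Call:
{"op": "servo_tool", "data": {"series": [[-20,0,0,0],[-40,0,0,0],[-65,0,0,0],[-90,0,0,0],[-115,0,0,0]]}}

```text
t: 3.95
eef_pos: [463.8, -197.3, 55.9]
tcp_rot: [3.14, 0.078, 0.001]
force: [3.8, 0.2, 3.5]
finger_gap: 15.0
finger_force: 61.2
```

Call:
{"op": "servo_tool", "data": {"series": [[0,0,0,0],[0,0,-20,0],[0,0,-45,0],[0,0,-50,-0.1],[0,0,-50,-0.25]]}}

```text
t: 4.58
eef_pos: [462.1, -196.2, 105.1]
tcp_rot: [-3.103, -0.476, 0.006]
force: [0.4, -0.2, -3.5]
finger_gap: 15.2
finger_force: 60.2
```

Call:
{"op": "servo_tool", "data": {"series": [[0,0,0,-0.15],[0,0,0,-0.3],[0,0,0,-0.45],[0,0,0,-0.6],[0,0,0,-0.723]]}}

```text
t: 5.2
eef_pos: [461.6, -195.9, 104.3]
tcp_rot: [-2.732, -1.542, 0.005]
force: [-0.1, 0.3, -2.7]
finger_gap: 14.9
finger_force: 60.2
```

Call:
{"op": "servo_tool", "data": {"series": [[0,0,0,-0.15],[0,0,0,-0.3],[0,0,0,-0.45],[0,0,0,-0.6],[0,0,0,-0.723]]}}

```text
t: 5.82
eef_pos: [461.6, -195.9, 104.3]
tcp_rot: [-2.01, -2.408, 0.002]
force: [0.4, -0.7, -4.3]
finger_gap: 15.4
finger_force: 60.2
```

Call:
{"op": "servo_tool", "data": {"series": [[0,0,0,-0.15],[0,0,0,-0.3],[0,0,0,-0.45],[0,0,0,-0.6],[0,0,0,-0.723]]}}

```text
t: 6.45
eef_pos: [461.6, -195.9, 104.3]
tcp_rot: [-1.028, -2.962, -0.001]
force: [0.1, 0.7, -3.3]
finger_gap: 15.2
finger_force: 60.2
```

Call:
{"op": "servo_tool", "data": {"series": [[0,0,0,-0.15],[0,0,0,-0.3],[0,0,0,-0.45],[0,0,0,-0.6],[0,0,0,-0.723]]}}

```text
t: 7.08
eef_pos: [461.6, -195.9, 104.3]
tcp_rot: [0.086, -3.135, -0.004]
force: [-0.3, -0.2, -3.4]
finger_gap: 15.2
finger_force: 60.2
```

```bash
python3 - <<'E'
from cell import *;from h import *
i=camera("top")["pixels"][:,:,::-1];s=camera("side")["pixels"][:,:,::-1]
st=get_state();print(st["eef_pos"],row(st,(464,-196.5,57),.05+np.pi),st["force"],st["qpos"])
a=cv2.resize(i[170:360,320:440],None,fx=3.1,fy=3.1,interpolation=cv2.INTER_CUBIC);b=cv2.resize(s[180:330,290:440],None,fx=2.8,fy=2.8,interpolation=cv2.INTER_CUBIC)
o=np.zeros((600,800,3),np.uint8);o[:a.shape[0],:a.shape[1]]=a;o[:b.shape[0],375:375+b.shape[1]]=b[:,:425];cv2.imwrite("pics/z2.png",o)
E
```

```text
[ 461.94851608 -196.0221771   104.43578792] (array([-2.243, -0.7  , 47.424, -6.282]), np.float64(-3.0903)) [-0.6460283   0.73299972 -4.08013017] [-5.38674226e-01  3.82008691e-01  1.85588972e+00 -6.27671743e-04
  9.08906603e-01 -2.16035874e+00]
```

View pics/z2.png

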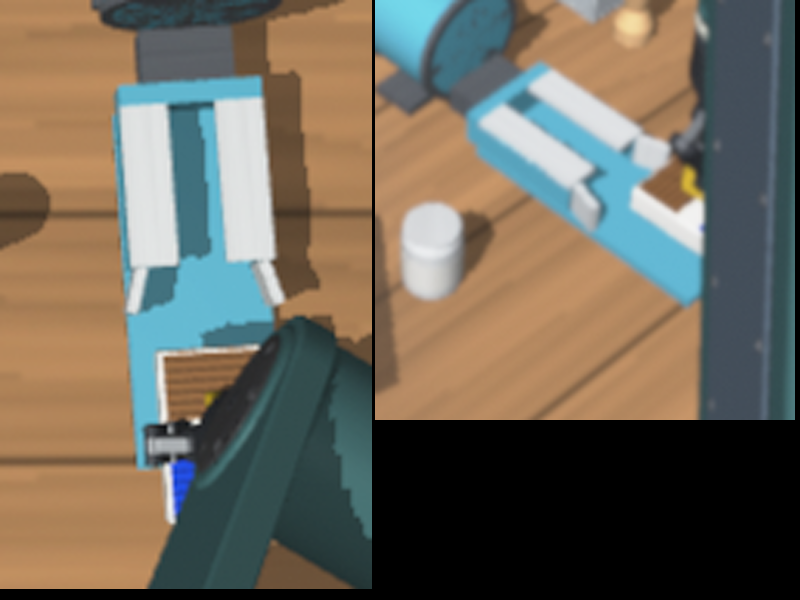

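The cassette hangs turned round, dusty brown end towards the bay, and the sleeve is empty. The lip edges are now clear at left (120,106) to (130,266) and right (264,98) to (275,258), so I'll recompute the bay's axis.

```bash
python3 - <<'E'
from h import *
np.set_printoptions(precision=1,suppress=True)
c=lambda x,y:(320+(x+.5)/3.1-.5,170+(y+.5)/3.1-.5)
W=lambda x,y,z:atz("top",c(x,y),z)
r=(W(120,106,46)+W(264,98,46)+0)/2;f=(W(130,266,46)+W(275,258,46))/2
rs=(W(166,104,46)+W(215,101,46))/2;fs=(W(178,265,46)+W(228,261,46))/2
for a,b in((f,r),(fs,rs)):print(a,b,np.degrees(np.arctan2(*(b-a)[[1,0]])))
print("guide tips",W(133,312,46),W(277,303,46))
print("cass front",W(158,352,84),W(258,346,84),"left edge rear",W(168,522,84))
m=np.array([461.9,-196,0]);u=(f+r)/2
print(np.degrees(np.arctan2(*(u-m)[[1,0]])))
E
```

```text
[ 580.1 -191.7   46. ] [ 699. -186.   46.] 2.7114016448806106
[ 579.3 -192.    46. ] [ 698.6 -184.9   46. ] 3.4080064361334035
guide tips [ 543.6 -140.2   46. ] [ 549.7 -245.6   46. ]
cass front [ 514.5 -153.7   84. ] [ 518.4 -224.    84. ] left edge rear [ 396.6 -158.8   84. ]
2.300263840436259
```

Call:
{"op": "servo_tool", "data": {"series": [[0,-1,20,0],[0,-1,35,0],[0,-1,44,0],[0,-1,47,0],[0,-1,47.5,0]]}}

```text
t: 7.8
eef_pos: [464.8, -198.2, 58.1]
tcp_rot: [0.079, -3.14, -0.0]
force: [0.8, -1.4, -3.5]
finger_gap: 15.1
finger_force: 60.2
```

Call:
{"op": "servo_tool", "data": {"series": [[-12,0,0,0],[-24,0,0,0],[-36,0,0,0],[-48,0,0,0],[-60,0,0,0]]}}

```text
t: 8.43
eef_pos: [525.7, -195.0, 58.1]
tcp_rot: [-0.079, 3.141, 0.0]
force: [-0.2, 1.1, -3.6]
finger_gap: 15.1
finger_force: 60.2
```

Call:
{"op": "servo_tool", "data": {"series": [[-8,0,1,0],[-20,0,1.5,0],[-32,0,1.5,0],[-44,0,1.5,0],[-56,0,1.5,0]]}}

```text
t: 9.05
eef_pos: [581.5, -192.3, 56.6]
tcp_rot: [-0.079, 3.141, 0.0]
force: [-0.3, 1.0, -3.0]
finger_gap: 14.9
finger_force: 60.2
```

Call:
{"op": "servo_tool", "data": {"series": [[-12,0,0,0],[-24,0,0,0],[-34,0,0,0],[-42,0,0,0],[-48,0,0,0]]}}

```text
t: 9.68
eef_pos: [629.0, -189.9, 56.5]
tcp_rot: [0.079, -3.14, -0.0]
force: [-0.5, -0.9, -4.7]
finger_gap: 14.9
finger_force: 60.2
```

Call:
{"op": "servo_tool", "data": {"series": [[-3,0,0.5,0],[-6,0,0.5,0],[-9,0,0.5,0],[-11,0,0.5,0],[-11,0,0.5,0]]}}

```text
t: 10.3
eef_pos: [639.8, -189.4, 56.1]
tcp_rot: [-0.079, 3.14, 0.0]
force: [-0.6, 0.5, -4.2]
finger_gap: 15.0
finger_force: 60.2
```

Call:
{"op": "servo_tool", "data": {"series": [[-2,0,0.3,0],[-3,0,0.5,0],[-4,0,0.5,0],[-5,0,0.5,0],[-5,0,0.5,0]]}}

```text
t: 10.92
eef_pos: [643.6, -189.2, 56.0]
tcp_rot: [0.079, -3.139, -0.0]
force: [-6.9, 0.4, 4.9]
finger_gap: 15.0
finger_force: 61.6
```

Call:
{"op": "servo_tool", "data": {"series": [[-1,0,0,0],[-2,0,0,0],[-2,0,0,0]]}}

```text
t: 11.3
eef_pos: [643.7, -189.3, 56.1]
tcp_rot: [0.08, -3.135, -0.0]
force: [-12.7, -1.4, 9.5]
finger_gap: 15.2
finger_force: 62.2
```

It is against the end stop, so I'll open and rise.

Call:
{"op": "servo_tool", "data": {"series": [[1,0,-0.5,0],[1,0,-0.5,0],[1,0,-0.5,0],[1,0,-0.5,0],[1,0,-0.5,0]], "gripper": 1}}

```text
t: 11.92
eef_pos: [645.7, -189.1, 56.1]
tcp_rot: [-0.079, 3.14, 0.0]
force: [0.1, -0.3, -0.2]
finger_gap: 85.4
finger_force: 0.0
```

Call:
{"op": "servo_tool", "data": {"series": [[0,0,-30,0],[0,0,-80,0],[0,0,-130,0],[0,40,-150,0],[0,90,-160,0]]}}

```text
t: 12.55
eef_pos: [642.1, -99.4, 218.2]
tcp_rot: [-0.076, 3.137, -0.001]
force: [0.3, 0.8, -0.3]
finger_gap: 85.5
finger_force: 0.0
```

```bash
python3 - <<'E'
from cell import *;from h import *
i=camera("top")["pixels"][:,:,::-1];s=camera("side")["pixels"][:,:,::-1]
st=get_state();print(st["eef_pos"],st["tcp_rot"],st["force"],st["finger_gap"],st["qpos"])
cv2.imwrite("pics/t3.png",i)
a=cv2.resize(i[170:330,330:440],None,fx=3.6,fy=3.6,interpolation=cv2.INTER_CUBIC);b=cv2.resize(s[180:300,290:430],None,fx=2.8,fy=2.8,interpolation=cv2.INTER_CUBIC)
o=np.zeros((600,800,3),np.uint8);o[:a.shape[0],:a.shape[1]]=a;o[:b.shape[0],400:400+b.shape[1]]=b;cv2.imwrite("pics/z3.png",o)
E
```

```text
[641.23900493 -94.76530755 217.89387861] [-8.41133433e-02  3.13843960e+00  2.99327218e-03] [ 0.06233352 -0.11592431 -0.68460674] 85.8092214711733 [-0.25460209  0.43800301  1.41710721  0.00249522  1.28506775 -1.8796892 ]
```

View pics/z3.png

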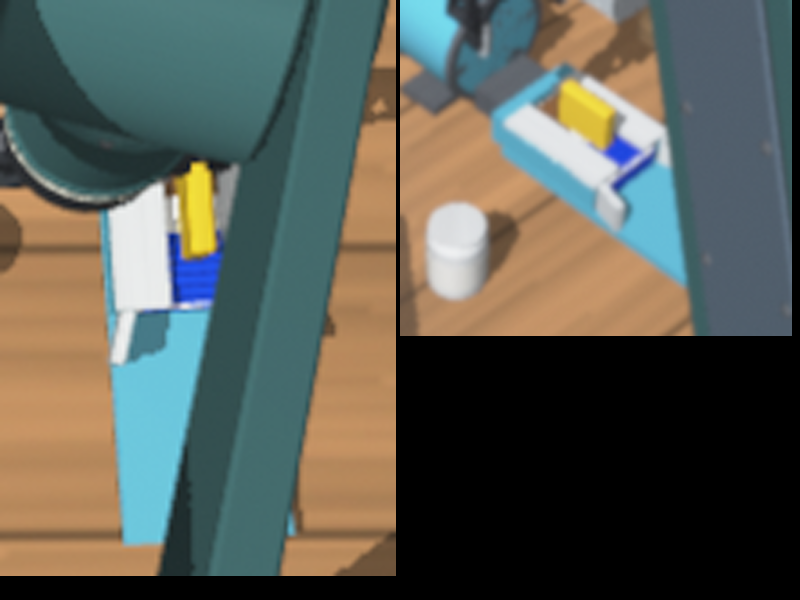

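The cassette is in, with the blue end at the mouth (crop about (190,270) top, (635,155) side). Next is the knob. Since the tool stays vertical, I'll push the bar round with shut fingers and compute that path now.

```bash
cat > k.py <<'E'
from h import *
from scipy.optimize import least_squares
top=[(164.9,220.4),(177.8,217),(192.5,220.5),(204.7,230.1),(211.2,242.8),(210.1,255)]
sd=[(205,287.7),(214.1,276.4),(227.5,271.3),(241.5,273.5),(252.2,282),(257.5,295.1)]
def fr(psi):
    n=np.array([-np.sin(np.radians(35)),0,np.cos(np.radians(35))]);y=np.array([0,1.,0]);x=np.cross(y,n)
    return R.from_euler("z",psi).apply(np.array([x,y,n]))
def pts(v):
    x,y,n=fr(v[3]);a=v[4]-np.arange(6)*np.pi/6
    return v[:3]+60*(np.cos(a)[:,None]*x+np.sin(a)[:,None]*y)
def res(v):
    p=pts(v);return np.concatenate([proj("top",q)-t for q,t in zip(p,top)]+[proj("side",q)-t for q,t in zip(p,sd)])
V=least_squares(res,[600,240,140,0,1]).x;c0=V[:3];X,Y,N=fr(V[3]);a0=V[4]
def tcp(knob,r=27,h=24,gap=0,hx=11,hy=14.5):
    "TCP where the shut finger just touches the bar's trailing side at the pointer end"
    a=a0-knob;u=np.cos(a)*X+np.sin(a)*Y;w=-np.sin(a)*X+np.cos(a)*Y
    cx,cy=np.array([np.cos(V[3]),np.sin(V[3]),0]),np.array([-np.sin(V[3]),np.cos(V[3]),0])
    g=np.array([i*hx*cx+j*hy*cy+[0,0,k] for i in np.linspace(-1,1,9) for j in np.linspace(-1,1,9) for k in np.arange(0,60,2)])
    s=0
    for _ in range(60):
        p=c0+h*N+r*u+s*w+g-c0
        m=(np.abs(p@u)<35)&(p@N<48)&(p@N>6)
        d=(9-(p@w)[m]).max() if m.any() else 0
        if d<=1e-3:break
        s+=d
    return c0+h*N+r*u+(s+gap)*w,s
E
python3 - <<'E'
from k import *
np.set_printoptions(precision=1,suppress=True)
from cell import get_state
print(V,np.degrees(a0))
p,g=tri((169.1,247.3),(225.7,293.2));d=p-c0;print("pointer panel coords",d@X,d@Y,d@N,g,"knob deg",np.degrees(a0-np.arctan2(d@Y,d@X)))
st=get_state();t,s=tcp(0,gap=15);hover=t+[0,0,80]
print("start",t,s,"hover",hover,row(st,hover,V[3]+np.pi))
for k in range(0,96,12):
    q,s=tcp(np.radians(k));print(k,q,s,"tool shift from start",(q-t)@np.array([-np.cos(V[3]),-np.sin(V[3]),0]),(q-t)@np.array([-np.sin(V[3]),np.cos(V[3]),0]),-(q-t)[2])
E
```

```text
[601.4 241.9 132.3  -0.2   0.8] 45.51263389573916
pointer panel coords 12.503517687379505 12.180597402532404 46.99374228430505 0.5010144873192515 knob deg 1.2621407748180293
start [587.2 303.  141.5] 37.076250849985314 hover [587.2 303.  221.5] (array([ 32.7, 400.1,  -2.9,  -6. ]), np.float64(-3.088))
0 [593.1 290.7 147.6] 37.076250849985314 tool shift from start -8.765807271437483 -10.511279600130521 -6.137884329953977
12 [602.2 283.9 154.9] 31.200462659169837 tool shift from start -19.263473095505283 -14.833381672309832 -13.48842907357266
24 [608.6 276.7 160.5] 27.537901891458716 tool shift from start -27.238379165387922 -20.233876312189874 -19.0725184202189
36 [613.  269.  164.8] 25.01375322439657 tool shift from start -33.36077113952632 -26.622519237029547 -23.359463432385297
48 [615.8 261.7 168. ] 23.87739333895125 tool shift from start -37.879205800219616 -33.0713492124355 -26.523305442710694
60 [618.1 256.  170.5] 25.293109547711936 tool shift from start -41.531106220485874 -38.02010597301776 -29.080393645772375
72 [619.2 249.  172.4] 25.996738686223768 tool shift from start -44.22732532116355 -44.528550781758995 -30.96830658473189
84 [618.5 241.2 173.3] 25.957528784746472 tool shift from start -45.47910961937338 -52.239569224691614 -31.844815386550977
```

Call:
{"op": "servo_tool", "data": {"series": [[6,55,-35,0],[12,115,-50,0],[18,175,-50,0],[24,235,-50,0],[30,290,-50,0]], "gripper": -1, "newtons": 60}}

```text
t: 13.28
eef_pos: [596.2, 190.4, 266.0]
tcp_rot: [-0.079, 3.14, -0.0]
force: [0.1, 0.7, -0.9]
finger_gap: 0.2
finger_force: 0.0
```

Call:
{"op": "servo_tool", "data": {"series": [[3,55,0,0.14],[3,110,0,0.283],[3,110,20,0.283],[3,110,47,0.283],[3,110,47,0.283]]}}

```text
t: 13.9
eef_pos: [586.4, 297.7, 216.5]
tcp_rot: [-0.364, -3.116, 0.004]
force: [-0.2, -0.2, -0.1]
finger_gap: 0.0
finger_force: 0.0
```

```bash
python3 - <<'E'
from k import *;from cell import *
np.set_printoptions(precision=1,suppress=True)
i=camera("top")["pixels"][:,:,::-1];s=camera("side")["pixels"][:,:,::-1]
st=get_state();t,_=tcp(0,gap=15);print(st["eef_pos"],st["finger_gap"],row(st,t,V[3]+np.pi),V[3]+np.pi)
for k in range(0,90,12): print(k,row(st,tcp(np.radians(k))[0])[0])
b=cv2.resize(s[190:370,150:350],None,fx=2.4,fy=2.4);a=cv2.resize(i[170:300,80:250],None,fx=1.8,fy=1.8)
o=np.zeros((440,800,3),np.uint8);o[:b.shape[0],:b.shape[1]]=b;o[:a.shape[0],490:490+a.shape[1]]=a;cv2.imwrite("pics/z4.png",o)
E
```

```text
[588.4 298.3 219.4] -0.2599700457767685 (array([ 2.3,  4.3, 78. ,  0. ]), np.float64(2.9084)) 2.89502971578258
0 [-6.3 -6.3 71.8  0. ]
12 [-16.8 -10.8  64.5   0. ]
24 [-24.7 -16.3  58.9   0. ]
36 [-30.7 -22.7  54.6   0. ]
48 [-35.1 -29.3  51.4   0. ]
60 [-38.7 -34.2  48.9   0. ]
72 [-41.3 -40.8  47.    0. ]
84 [-42.5 -48.5  46.1   0. ]
```

View pics/z4.png

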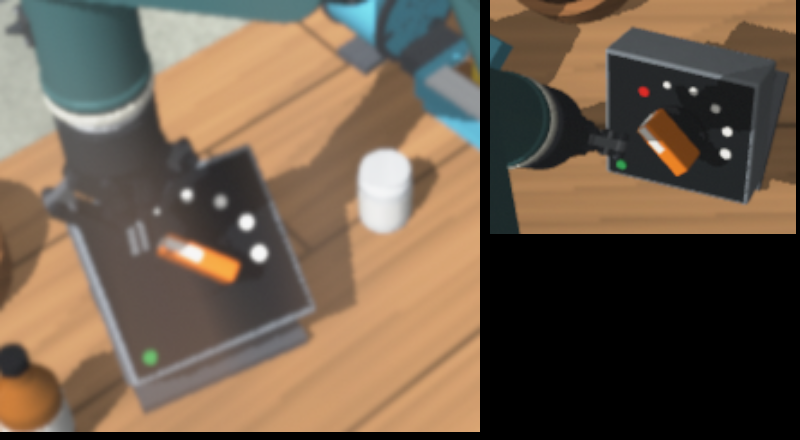

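The fingertips are clear, to the left of the pointer end (side crop (140,240)), and the knob is still at off. I'll descend and then sweep.

Call:
{"op": "servo_tool", "data": {"series": [[2,4,30,0],[2,4,55,0],[2,4,72,0],[2,4,78,0],[2,4,78,0]]}}

```text
t: 14.62
eef_pos: [587.5, 302.9, 141.6]
tcp_rot: [0.365, 3.12, 0.001]
force: [0.9, -0.6, 0.4]
finger_gap: 0.4
finger_force: 0.0
```

Call:
{"op": "servo_tool", "data": {"series": [[-4,-5,-3,0],[-8,-10,-6,0],[-14,-13,-10,0],[-19,-15,-13.5,0],[-23,-17.5,-16.5,0]]}}

```text
t: 15.25
eef_pos: [605.7, 280.8, 158.0]
tcp_rot: [-0.365, -3.12, -0.001]
force: [-0.5, 0.6, -0.7]
finger_gap: 0.2
finger_force: 0.7
```

Call:
{"op": "servo_tool", "data": {"series": [[-5,-4.5,-3.5,0],[-10,-9,-7,0],[-15,-15.5,-10,0],[-18.5,-20.5,-12.5,0],[-21,-27,-14.5,0]]}}

```text
t: 15.88
eef_pos: [619.9, 248.7, 172.4]
tcp_rot: [0.365, 3.12, -0.001]
force: [0.4, 0.2, -1.2]
finger_gap: -0.1
finger_force: 0.2
```

```bash
python3 - <<'E'
from k import *;from cell import *
np.set_printoptions(precision=1,suppress=True)
i=camera("top")["pixels"][:,:,::-1];s=camera("side")["pixels"][:,:,::-1]
st=get_state();print(st["eef_pos"],st["force"])
for hy in(14.5,10,6):
  for k in (72,84,90): print(hy,k,row(st,tcp(np.radians(k),hy=hy,hx=min(11,hy+3))[0])[0])
b=cv2.resize(s[190:370,150:350],None,fx=2.4,fy=2.4);a=cv2.resize(i[170:300,80:250],None,fx=1.8,fy=1.8)
o=np.zeros((440,800,3),np.uint8);o[:b.shape[0],:b.shape[1]]=b;o[:a.shape[0],490:490+a.shape[1]]=a;cv2.imwrite("pics/z5.png",o)
E
```

```text
[620.  248.5 172.6] [0.2 0.1 0.4]
14.5 72 [0.9 0.3 0.1 0. ]
14.5 84 [-0.2 -7.4 -0.7  0. ]
14.5 90 [ -0.1 -11.5  -0.7   0. ]
10 72 [ 2.5 -3.3  1.2  0. ]
10 84 [  1.6 -10.1   0.5   0. ]
10 90 [  1.8 -13.8   0.6   0. ]
6 72 [ 4.1 -7.1  2.3  0. ]
6 84 [  3.8 -13.4   2.    0. ]
6 90 [  4.1 -16.6   2.2   0. ]
```

View pics/z5.png

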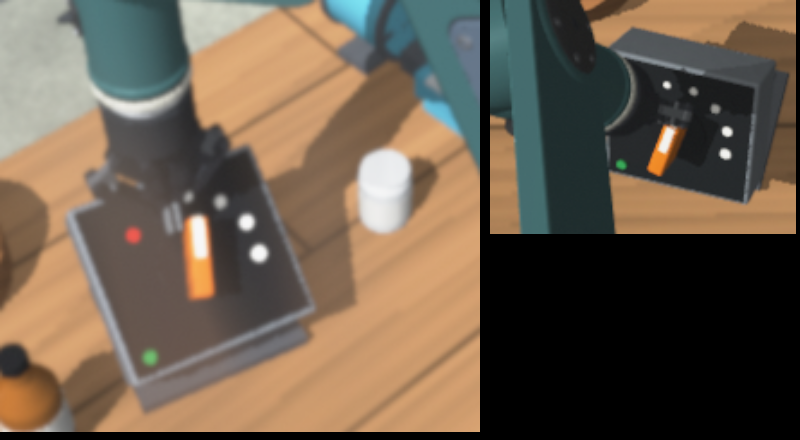

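The pointer now stands near the second white dot (side crop, pointer (198,225), dot (220,202)), so the fingers are thinner than I modelled. I'll push about 10 mm further, then measure the pointer.

Call:
{"op": "servo_tool", "data": {"series": [[0,-3,0,0],[1,-6,0.5,0],[1.5,-8,1,0],[2,-10,1,0],[2,-10,1,0]]}}

```text
t: 16.6
eef_pos: [613.8, 239.8, 170.5]
tcp_rot: [-0.365, -3.117, 0.002]
force: [-0.1, -0.7, -0.4]
finger_gap: 0.1
finger_force: 0.0
```

```bash
cat > m.py <<'E'
from k import *;from cell import *
np.set_printoptions(precision=1,suppress=True)
s=camera("side")["pixels"][:,:,::-1].copy();i=camera("top")["pixels"][:,:,::-1].copy()
for n,im,b in(("side",s,(215,270,260,325)),("top",i,(150,225,210,285))):
    o,_=blobs(im,(7,150,120),(18,255,255),b,15);w,_=blobs(im,(0,0,170),(179,70,255),b,8)
    print(n,[(c,int(a)) for c,a in o],[(c,int(a)) for c,a in w])
for k in(60,75,90,105):
    a=a0-np.radians(k);p=c0+47*N+17.5*(np.cos(a)*X+np.sin(a)*Y);print(k,"expect pointer",proj("side",p),proj("top",p))
print(get_state()["force"],get_state()["eef_pos"])
E
python3 m.py
```

```text
side [(array([229.9, 301.9]), 210)] [(array([252.7, 281.7]), 24), (array([236.6, 289. ]), 91), (array([257., 295.]), 34)]
top [(array([173.1, 252.1]), 247)] [(array([181. , 250.4]), 66), (array([208.6, 254.8]), 9)]
60 expect pointer [232.5 288.4] [177.1 247.3]
75 expect pointer [234.6 288.4] [179.1 248.6]
90 expect pointer [236.7 289. ] [180.8 250.1]
105 expect pointer [238.6 290.1] [182.1 252. ]
[ 1.  -0.1 -0.8] [614.1 240.  170.4]
```

The pointer matches 90° (the third click) in both views. Now I'll back off and rise clear.

Call:
{"op": "servo_tool", "data": {"series": [[-4,5,0,0],[-4,7,-20,0],[-4,7,-50,0],[-4,7,-90,0],[-4,7,-110,0]]}}

```text
t: 17.32
eef_pos: [621.9, 246.7, 283.6]
tcp_rot: [0.364, 3.118, 0.002]
force: [-0.3, 1.1, -0.1]
finger_gap: 0.1
finger_force: 0.0
```

Call:
{"op": "servo_tool", "data": {"series": [[60,0,0,0],[120,0,0,0],[150,0,0,0],[150,0,0,0],[150,0,0,0]]}}

```text
t: 17.95
eef_pos: [476.1, 280.9, 281.4]
tcp_rot: [0.364, 3.119, 0.001]
force: [0.1, -0.6, 1.2]
finger_gap: -0.0
finger_force: 0.0
```

```bash
python3 m.py; python3 - <<'E'
from cell import *;import cv2
cv2.imwrite("pics/t6.png",camera("top")["pixels"][:,:,::-1])
E
```

```text
side [(array([228.9, 305.4]), 157)] [(array([257.2, 295.1]), 32)]
top [(array([175. , 250.4]), 281)] [(array([204.8, 230.2]), 19), (array([181.1, 250.3]), 63), (array([208.6, 254.8]), 9)]
60 expect pointer [232.5 288.4] [177.1 247.3]
75 expect pointer [234.6 288.4] [179.1 248.6]
90 expect pointer [236.7 289. ] [180.8 250.1]
105 expect pointer [238.6 290.1] [182.1 252. ]
[ 0.5  0.1 -0. ] [476.4 280.6 281.2]
```

View pics/t6.png

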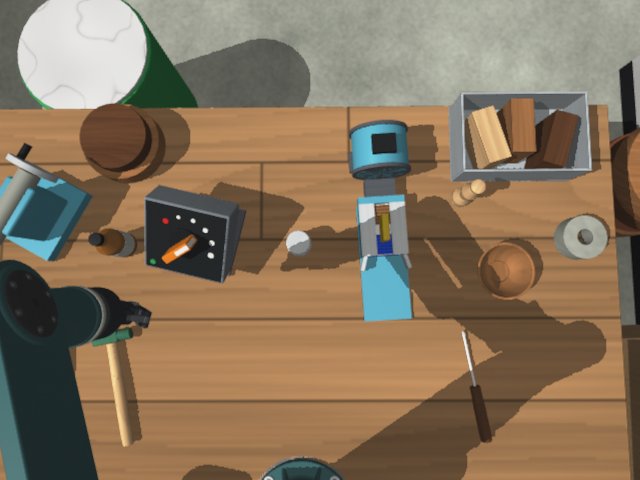

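The picture shows the pointer at the third white dot (205,230) and the blue end at the mouth (384,254). The tin, bowl and bottle have not moved, and the arm is clear.

```bash
python3 -c "
from cell import *
print(job_done())"
```

```text
the job is handed in; nothing more can be done
None
```

The job is handed in, verdict not shown: the cassette is reversed and against its end stop, the fan knob is at the third click, and the tin, bowl and bottle stand where they were.

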